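Hang the washed-up mug on the mug tree

ROBOT

A 7-joint arm with a two-finger parallel gripper is mounted at the origin on a cart in front of the work surface, level with it; the furniture and walls round the work are solid. World frame = base frame: x ahead of the robot, y to its left, z up, the work surface at z = 0. Lengths are in m, angles in rad, forces in N, time in s.
With the tool pointing down it reaches from about 0.4 to 0.875 m from the base axis. Payload 19.3 kg.
Tool frame: the origin (TCP) lies on the centre line of the jaws, within the pads' length; the fingertips stand 14 mm ahead of it and the grasp point (between the pads) lies 5 mm behind it (bot.tip_extent is the distance from the TCP to the fingertips, in m); z points along the fingers, y is the line along which they close (so a half turn about z gives the same grasp; the last joint's range is limited). The gripper opens to 85 mm and grips with 20 to 120 N. Pads are 22 mm wide; open, the fingers measure 114 mm over their backs; the gripper's body (76 mm by 85 mm) begins 54 mm behind the grasp point. The pads swing forward as they close: fully open they stand 13 mm farther back than shut.
Start: joints at [1.111, 0.521, -0.036, 1.599, 0.021, 1.021, -0.113], TCP at [0.237, -0.578, 0.224] pointing down, gripper open.
Joint ranges: [-2.91, 2.91], [-0.3, 2.13], [-1.5, 1.42], [0.17, 2.43], [-1.26, 4.41], [0.16, 1.93], [-2.52, 2.52]. Speed limits (rad/s): [1.89, 1.89, 2.39, 2.39, 3.01, 3.01, 3.01].

INTERFACE

Orientations are given as [roll, pitch, yaw] about the fixed x, y, z axes, in that order (R = Rz(yaw) Ry(pitch) Rx(roll)).
In Python, from workcell import monitor, grab_frame, camera_model, bot gives the robot as it stands.
- The arm moves only by the tool move_arm, never from a script. Its argument "moves" is a list of rows, each a list of 4 numbers: the shift along the world's x, y, z in mm, then the turn about the world's z in rad. A call has 1 to 12 rows; each row is the pose to reach, as a shift and turn from the pose commanded when the call began; what a row does not reach only later rows make up. A row lasts 1/8 s, in which the tool goes at most 62.5 mm and 10.7 degrees, less where a joint would pass 70% of its speed; a pose out of reach is approached as far as the arm can. A call with a gripper value outside its range is refused whole. "gripper" is the opening, from 0 (shut) to 1 (fully open), set as the call begins (left out, the last holds). The fingers move at their own pace and stop on an object; "newtons" is the grip in N (left out, the last holds). Time passes only in rows, so rows that repeat a pose let the fingers close. It gives the time, the measured TCP pose, the force, the opening and the grip force at its end, in the units of the state.
- monitor.observe(): the state, without advancing time (a new reading comes with each control period).
- grab_frame(name): name is "scene" or "top" or "wrist"; returns the picture (480x640x3 uint8, blue, green, red); there is no depth.
- camera_model(name): a dict with "vfov" (degrees; the focal length in pixels is half the picture's height over the tangent of half this angle, whatever the lens; pixels are square), "cx", "cy" (the principal point, pixels), "R" (3x3) and "t" (3): a world point X has camera coordinates R X + t; the wrist camera has in their place "T_tool_cam" (4x4, takes a point from camera to tool coordinates, whose origin is the TCP and whose axes are the flange's). Camera axes: x right, y down, z forward; pixel columns grow to the right and rows downward; lengths in m; the calibration is good to about 2 mm. A picture is of the moment at which its call begins: read the wrist's pose just before it. camera_model takes no time and is no camera call.
- bot.job_done(): hands the job in; it is judged then, once.
The state is a dict: "clock": time; "qpos": joint angles; "qd": joint speeds; "joint_efforts": joint torques, N m; "position": TCP position; "tool_rot": TCP orientation; "force": force on the tool from outside, world axes, zero at the start; "moment": the same for the moment, N m; "grip_width": finger opening in m; "finger_force": force on a finger pad.
Only numpy, scipy, OpenCV 4.12 (cv2) and the standard library are available. Lean on these libraries where they do the work, as an engineer would, in place of code of your own. Each camera call takes 0.05 s, during which the arm holds its last target. There are 200 camera calls.

TASK

Lift the white enamel mug with the blue rim up over the rail of the tea tray and hang it by its handle on the one free arm of the mug tree, so that it hangs there on its own. Its weight lies well to one side of the handle: ease it down as the arm takes the weight, do not let it drop and swing. Leave the tray and the mug tree standing where they are.

Things in the scene. Friction and masses are not known exactly. Their poses are not given: they have to be found in the camera images.
- mug: white enamel mug, blue rim and handle, to be hung: straight round body 66 mm across, 80 mm high, wall 3 mm, 0.16 to 0.26 kg. Origin: centre of underside; z up to the mouth, x towards the handle. Grip across the 66 mm body just below the rim, fingers at +y and -y. Hung freely it comes to rest leaning 56 degrees, body below the arm, mouth on the side away from the handle
- mug_bend (a point): upper outer bend of that mug's handle (wire centre, x 56, z 70 mm in the mug's frame), in which an arm settles. The handle is a loop of 7 mm wire in the mug's xz plane, from the wall at z 72 to the wall at z 20 mm. Let go upright on an arm, the mug falls through 56 degrees and swings; let go already leaning about 45 degrees (gripper leaning with it) it hardly moves
- mug_eye (a point): middle of that handle's opening (x 45, z 50 mm in the mug's frame; mug's axes). The opening runs through along y and is about 21 mm (x 33 to 54) by 46 mm (z 24 to 70)
- mug_tree: dark steel mug tree standing loose (2.8 kg with its mugs; a sideways push of some 7 N high up tips it): round foot 156 mm across, post 13 mm thick, 317 mm high. Four arms in one plane, two a side; lower left, lower right, upper right carry a blue, a green and a red mug, handles to +x. Origin: centre of foot's underside; z up, y to the free arm's side (left), x away from the robot
- free_arm_mid (a point): point on the centre line of the free arm (upper left), 60 mm from the post axis, at height 271 mm. The arm is a straight round rod 10 mm thick, from the post (height 255 mm) out along the tree's +y, rising 15 degrees. Axes: the tree's
- free_arm_tip (a point): outer end of the free arm: centre of its 14 mm ball end, 100 mm from the post axis, at height 282 mm. Axes: the tree's
- tea_tray: wooden tea tray 220 mm (x) by 270 mm (y) standing loose (1.2 kg), with a thin steel rail all round whose top is 49 mm above the worktop. The mug and a tea box (left end, 86 mm high) stand on its floor, 10 mm above the worktop. Origin: centre of its underside

How it is judged:
By the outcome, as a careful person would: the job done as asked, in the order asked, and still so for the second after the job is handed in, with the robot touching nothing.
It also fails if it takes over 51 s, if anything falls off the work surface, if the arm or the gripper's body presses on something with over 40 N, if the wrist force passes 120 N, or if a joint passes its speed limit or range.

## Working session

There is one attempt and no reset: what is moved stays moved. The work goes in short steps, Python scripts to look and compute and a tool call to move; the robot and the scene stay as the last step left them, time stands still between calls to the robot, and variables do not carry over. Pictures are saved under pics/ and viewed, at most 10 in all, crops included, and the job is handed in when it is done.

Besides the shell and the picture viewer there is one more tool, called after "Call:" as name(argument=value, ...), one argument or row to a line, values as JSON. move_arm: Moves the arm, as the interface text tells. Its arguments: {"type":"object","properties":{"moves":{"type":"array","items":{"type":"array","items":{"type":"number"}}},"gripper":{"type":"number"},"newtons":{"type":"number"}},"required":["moves"]}

```bash
mkdir -p pics; ls; python3 - <<'E'
from workcell import monitor, grab_frame, camera_model, bot
import cv2
s=monitor.observe();print({k:s[k] for k in('clock','position','tool_rot','grip_width','force')})
for n in('scene','top'):
    cv2.imwrite(f'pics/{n}0.png',grab_frame(n)); print(n,camera_model(n))
print(camera_model('wrist'))
E
```

```text
pics
{'clock': 0.0, 'position': array([ 0.23733935, -0.57781524,  0.22334166]), 'tool_rot': array([-3.14047620e+00,  8.86858271e-05,  3.89787619e-01]), 'grip_width': 0.08523351968880982, 'force': array([ 0.66572598,  0.46938073, -0.32075313])}
scene {'vfov': 50.69475286209385, 'cx': 330.5136395314243, 'cy': 237.46858930981756, 'R': array([[-0.67145196, -0.74103232, -0.00483385],
       [-0.55957613,  0.51128873, -0.65227171],
       [ 0.48582591, -0.43526421, -0.75796982]]), 't': array([0.41083016, 0.3939775 , 0.8421354 ])}
top {'vfov': 55.23722940550224, 'cx': 322.083061757572, 'cy': 238.45273267708396, 'R': array([[ 0.14135785, -0.98995537, -0.00251441],
       [-0.9636814 , -0.13702392, -0.22922173],
       [ 0.22657475,  0.03482538, -0.97337099]]), 't': array([-0.0197592 ,  0.5707799 ,  0.93960614])}
{'vfov': 63.81326395503023, 'cx': 313.82673428193044, 'cy': 234.97562827253557, 'T_tool_cam': array([[ 3.71405713e-04, -9.51854503e-01, -3.06549943e-01,
         7.96376832e-02],
       [ 9.99999918e-01,  4.03285927e-04, -4.06584409e-05,
        -1.05756077e-03],
       [ 1.62328198e-04, -3.06549903e-01,  9.51854574e-01,
        -1.50337066e-01],
       [ 0.00000000e+00,  0.00000000e+00,  0.00000000e+00,
         1.00000000e+00]])}
```

View pics/scene0.png

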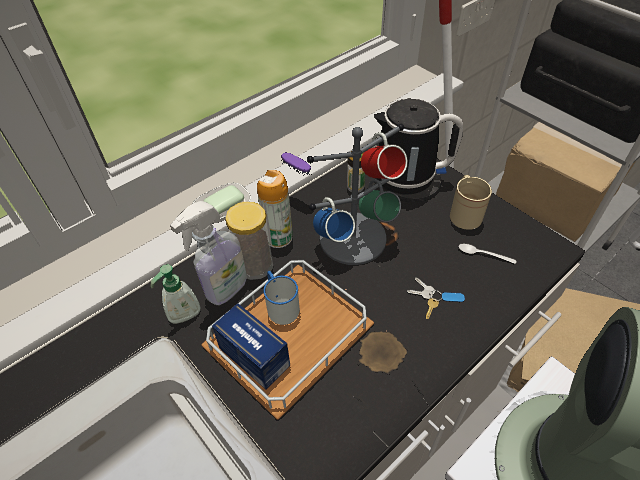

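View pics/top0.png

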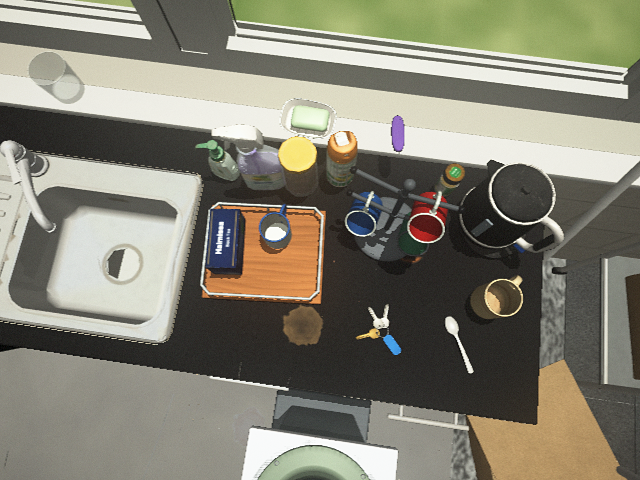

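Scene view: mug at (282,298) on the tray with its handle at (272,277), free arm tip near (310,159), post near (357,132). Top view: mug at (275,230), free arm running from (408,185) to about (353,170). Next I'll zoom in for accurate pixel positions.

```bash
python3 - <<'E'
import cv2,numpy as np
def crop(n,x,y,w,h,f):
    c=cv2.resize(cv2.imread(f'pics/{n}0.png')[y:y+h,x:x+w],None,fx=f,fy=f,interpolation=cv2.INTER_CUBIC)
    for i in range(0,w,10):
        L=12 if (x+i)%50==0 else 5
        cv2.line(c,(i*f,0),(i*f,L),(0,255,255),1)
        if (x+i)%50==0: cv2.putText(c,str(x+i),(i*f,24),0,.4,(0,255,255),1)
    for j in range(0,h,10):
        L=12 if (y+j)%50==0 else 5
        cv2.line(c,(0,j*f),(L,j*f),(0,255,255),1)
        if (y+j)%50==0: cv2.putText(c,str(y+j),(14,j*f+4),0,.4,(0,255,255),1)
    return c
cv2.imwrite('pics/topc.png',crop('top',250,150,200,140,4))
cv2.imwrite('pics/scc.png',crop('scene',240,120,190,150,4)[:,:])
cv2.imwrite('pics/scc2.png',crop('scene',200,250,190,150,4))
E
```

```text
(no output)
```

View pics/topc.png

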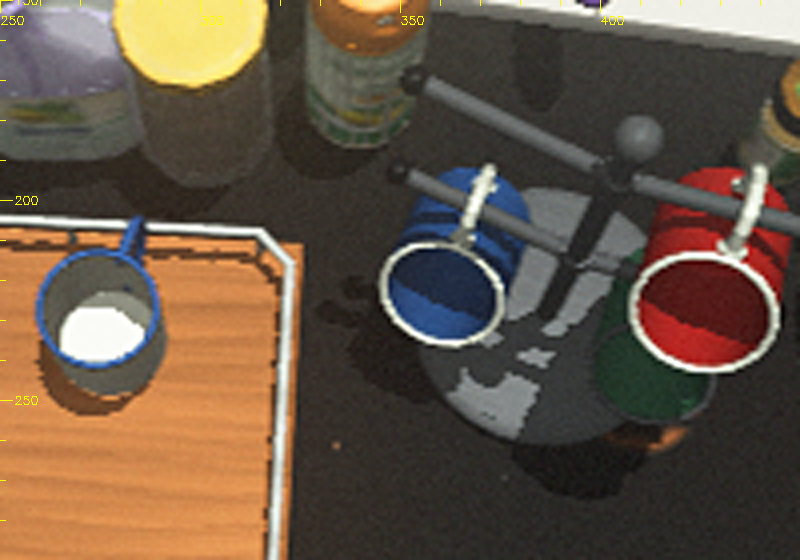

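View pics/scc.png

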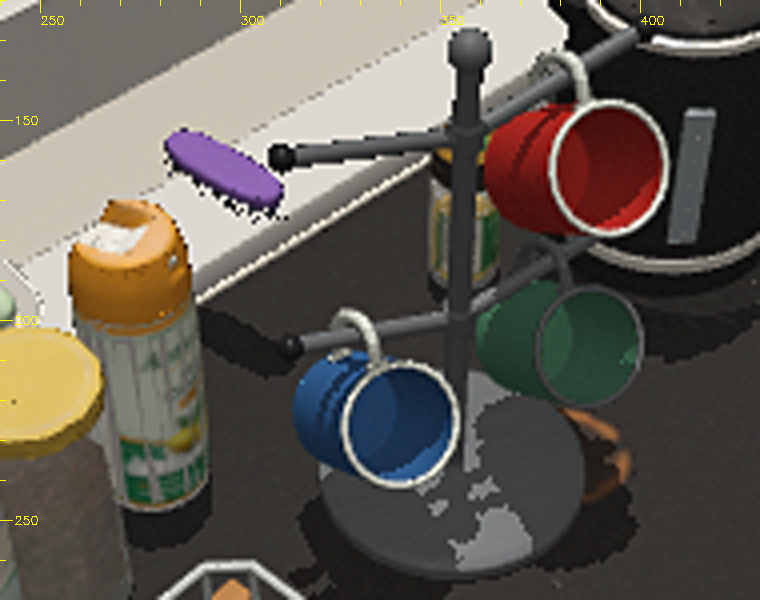

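View pics/scc2.png

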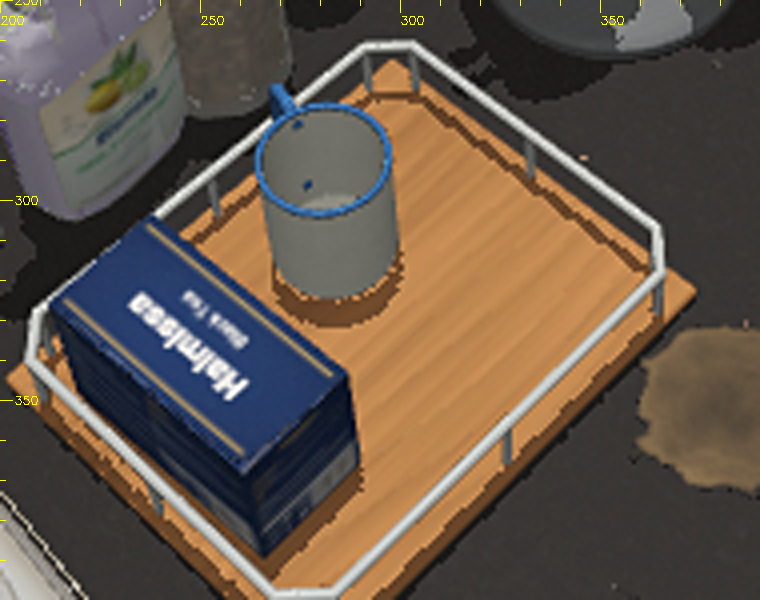

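Top crop: free-arm tip ball at (353.5,170), post ball at (409.5,184.5), rim centre (274.5,226.5), handle outer end (284,205.5). Scene crops: tip (310.3,159.3), post ball (357.3,132), rim centre (281,290), handle outer end (269.5,272.5).

```bash
cat > h.py <<'E'
import numpy as np, cv2
from workcell import monitor, grab_frame, camera_model, bot
from scipy.spatial.transform import Rotation as Ro
from scipy.optimize import least_squares
def cam(n,state=None):
    c=camera_model(n); f=240/np.tan(np.radians(c['vfov']/2))
    if n=='wrist':
        T=np.eye(4); T[:3,:3]=Ro.from_euler('xyz',state['tool_rot']).as_matrix(); T[:3,3]=state['position']
        M=np.linalg.inv(T@c['T_tool_cam']); R,t=M[:3,:3],M[:3,3]
    else: R,t=c['R'],c['t']
    return f,c['cx'],c['cy'],np.array(R),np.array(t)
def proj(C,X):
    f,cx,cy,R,t=C; p=R@np.asarray(X)+t; return np.array([cx+f*p[0]/p[2],cy+f*p[1]/p[2]])
def tri(obs):
    r=least_squares(lambda X:np.concatenate([proj(C,X)-p for C,p in obs]),[.5,0,.1])
    return r.x, np.abs(r.fun).max()
def ray_z(C,p,z):
    f,cx,cy,R,t=C; d=R.T@np.array([(p[0]-cx)/f,(p[1]-cy)/f,1]); o=-R.T@t
    return o+d*(z-o[2])/d[2]
E
python3 - <<'E'
from h import *
np.set_printoptions(precision=4,suppress=True)
T,S=cam('top'),cam('scene')
P=dict(tip=((353.5,170),(310.3,159.3)),post=((409.5,184.5),(357.3,132)),armroot=((403,193.7),(355.8,154.5)),foot=((385,228.7),(353,236)),
rim=((274.5,226.5),(281,290)),handle=((284.2,205.5),(269.5,272.5)),capO=((340,140),(272,170)),capY=((298,155),(245,215)))
for k,(a,b) in P.items(): print(k,*tri([(T,a),(S,b)]))
print('Tc',-T[3].T@T[4],'Sc',-S[3].T@S[4])
E
```

```text
tip [0.6488 0.0156 0.2815] 0.1597664299696362
post [ 0.6259 -0.0818  0.3063] 0.2719496698067019
armroot [ 0.6267 -0.08    0.2529] 0.6695901175401673
foot [ 0.623  -0.079   0.0133] 0.3826405517856415
rim [0.574  0.1651 0.0852] 0.6258129316161956
handle [0.6262 0.1531 0.0791] 0.34757589853194304
capO [0.731  0.0485 0.2211] 0.23304297963017007
capY [0.7155 0.1329 0.162 ] 0.7340962509447877
Tc [0.34   0.0259 1.0454] Sc [0.0872 0.4696 0.8973]
```

Call:
move_arm(
  moves=[
    [15,35,40,-0.05],
    [40,85,65,-0.1],
    [65,140,70,-0.15],
    [90,195,70,-0.2],
    [115,250,70,-0.25],
    [140,305,70,-0.3],
    [165,360,70,-0.35],
    [190,415,70,-0.4],
    [215,470,70,-0.45],
    [240,525,70,-0.5],
    [265,580,70,-0.55],
    [290,635,70,-0.6],
  ],
  gripper=1,
)

```text
clock: 1.6
position: [0.5279, 0.0586, 0.2938]
tool_rot: [3.141, 0.0, -0.212]
force: [1.8, -0.8, -0.1]
grip_width: 0.0855
finger_force: 0.0
```

Call:
move_arm(
  moves=[
    [20,50,-10,-0.02],
    [40,90,-45,-0.02],
    [47,108,-88,-0.02],
    [47,108,-88,-0.02],
    [47,108,-88,-0.02],
  ],
)

```text
clock: 2.22
position: [0.5747, 0.1642, 0.2069]
tool_rot: [3.142, -0.001, -0.231]
force: [0.1, 0.2, 0.8]
grip_width: 0.0857
finger_force: 0.0
```

```bash
python3 - <<'E'
from h import *
import json
s=monitor.observe(); im=grab_frame('wrist'); cv2.imwrite('pics/w1.png',im)
print(s['clock'],s['position'],s['tool_rot'])
json.dump({k:list(s[k]) for k in('position','tool_rot')},open('s1.json','w'))
C=cam('wrist',s)
for z in(.085,.09): print(z,[proj(C,(.574,.165,z)).round(1)])
E
```

```text
2.225 [0.57474868 0.16418243 0.20687653] [ 3.14157939e+00 -6.61858301e-04 -2.30932682e-01]
0.085 [array([315. , 224.8])]
0.09 [array([315. , 226.7])]
```

View pics/w1.png

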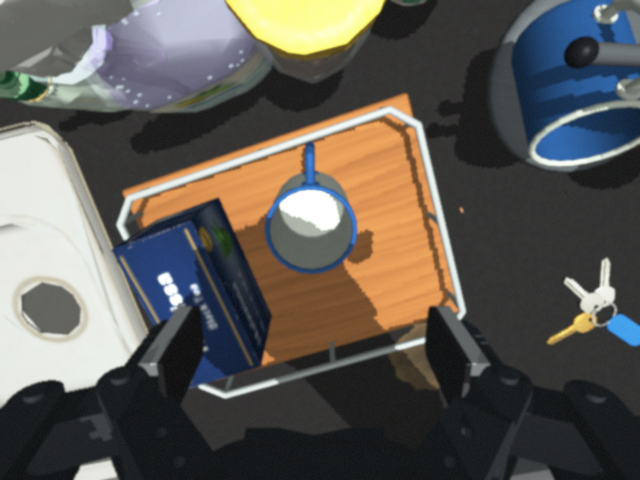

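Wrist view: rim centre at (311,229), handle straight up ending at (310,146), so the yaw is aligned with the tool. The tea box top edge is clear of the left finger, and the free-arm ball is at (582,52).

```bash
python3 - <<'E'
from h import *
import json
np.set_printoptions(precision=4,suppress=True)
s=json.load(open('s1.json'));W=cam('wrist',s);T,S=cam('top'),cam('scene')
print('rim',*tri([(T,(274.5,226.5)),(S,(281,290)),(W,(311,229))]))
print('rim WT',*tri([(T,(274.5,226.5)),(W,(311,229))]),ray_z(W,(311,229),.09))
for z in(.078,.083):print('handle W',ray_z(W,(310.5,146),z))
print('tip',*tri([(T,(353.5,170)),(S,(310.3,159.3)),(W,(582,52))]))
E
```

```text
rim [0.5726 0.1678 0.0887] 1.3541059667630293
rim WT [0.5735 0.1678 0.0914] 1.2744816007070767 [0.573  0.1682 0.09  ]
handle W [0.6293 0.1553 0.078 ]
handle W [0.6297 0.1552 0.083 ]
tip [0.6502 0.0494 0.2091] 36.18902330141256
```

Call:
move_arm(
  moves=[
    [-2,4,-50,0],
    [-2,4,-95,0],
    [-2,4,-120,0],
    [-2,4,-133,0],
    [-2,4,-133,0],
  ],
)

```text
clock: 2.9
position: [0.5729, 0.1685, 0.0736]
tool_rot: [-3.141, -0.001, -0.231]
force: [1.1, 0.3, -0.1]
grip_width: 0.0857
finger_force: 0.0
```

Call:
move_arm(
  moves=[
    [0,0,0,0],
    [0,0,0,0],
    [0,0,0,0],
    [0,0,0,0],
    [0,0,0,0],
    [0,0,0,0],
  ],
  gripper=0.6,
  newtons=30,
)

```text
clock: 3.65
position: [0.5736, 0.1687, 0.0749]
tool_rot: [-3.141, -0.003, -0.231]
force: [-2.0, -3.1, 13.6]
grip_width: 0.0634
finger_force: 29.5
```

Call:
move_arm(
  moves=[
    [0,0,20,0],
    [0,0,60,0],
    [0,0,115,0],
    [0,0,170,0],
    [0,0,217,0],
    [0,0,217,0],
    [0,0,217,0],
  ],
)

```text
clock: 4.53
position: [0.5721, 0.1686, 0.2896]
tool_rot: [3.141, 0.0, -0.23]
force: [0.6, 0.4, -3.1]
grip_width: 0.0632
finger_force: 33.9
```

```bash
python3 - <<'E'
from h import *
import json
np.set_printoptions(precision=4,suppress=True)
s=json.load(open('s1.json'));W=cam('wrist',s);T,S=cam('top'),cam('scene')
print('lowtip',*tri([(T,(350,193)),(S,(312.5,206.5)),(W,(582,52))]))
print('bluehandle top',*tri([(T,(372,192.5)),(S,(327,198))]))
print('blue rim ctr',*tri([(T,(361,223.5)),(S,(340.5,226))]))
o=np.array([.6255,-.080]);y=np.array([.237,.972]);x=np.array([.972,-.237])
im=grab_frame('scene');cv2.imwrite('pics/s2.png',cv2.resize(im[100:340,180:440],None,fx=2.2,fy=2.2))
print(monitor.observe()['grip_width'],monitor.observe()['position'])
E
```

```text
lowtip [0.6486 0.016  0.1542] 0.8701550471061239
bluehandle top [ 0.6596 -0.0314  0.1422] 0.9857292794892487
blue rim ctr [ 0.6002 -0.0175  0.1123] 0.25720280073170443
0.06308243729082759 [0.572  0.1686 0.289 ]
```

View pics/s2.png

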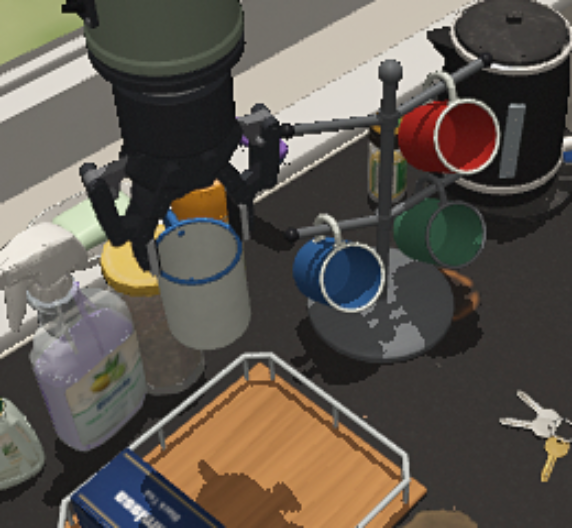

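The scene view shows the mug held upright and clear of the tray, with the free arm tip ahead of it. Now moving to the staging point outboard of the tip.

Call:
move_arm(
  moves=[
    [15,-35,2,-0.009],
    [30,-75,2,-0.009],
    [42,-104,2,-0.009],
    [42,-104,2,-0.009],
    [42,-104,2,-0.009],
    [42,-104,2,-0.009],
  ],
)

```text
clock: 5.32
position: [0.6141, 0.0659, 0.2915]
tool_rot: [-3.142, 0.001, -0.238]
force: [0.1, 0.4, -2.3]
grip_width: 0.0629
finger_force: 34.0
```

```bash
python3 - <<'E'
from h import *
import json
s=monitor.observe(); W=grab_frame('wrist'); S=grab_frame('scene');T=grab_frame('top')
for n,i in zip('wst',(W,S,T)): cv2.imwrite(f'pics/{n}3.png',i)
json.dump({k:list(s[k]) for k in('position','tool_rot')},open('s3.json','w'))
print(s['position'],s['tool_rot'])
C=cam('wrist',s); print(proj(C,(.6488,.0156,.2815)))
c=np.vstack([cv2.resize(W[0:290,160:560],(800,580)[:2])[:580]])
cv2.imwrite('pics/w3c.png',c)
E
```

```text
[0.61408532 0.06586872 0.29150295] [-3.14152179e+00  7.51227891e-04 -2.37883985e-01]
[413.85322196 193.42594824]
```

View pics/w3c.png

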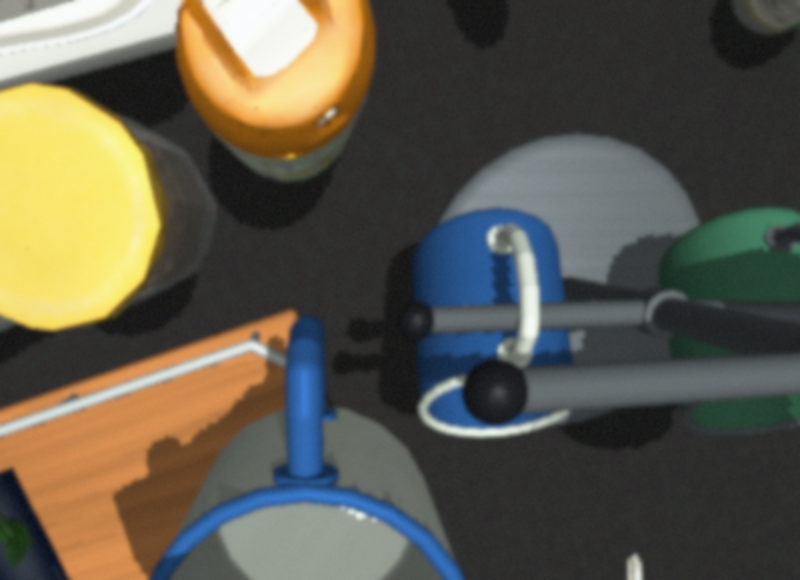

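Wrist view: ball at (408,196) and the handle straight from (312,237) to (314,160), square to the arm.

```bash
python3 - <<'E'
from h import *
import json
np.set_printoptions(precision=4,suppress=True)
s=json.load(open('s3.json'));W=cam('wrist',s)
p=np.array(s['position']);R=Ro.from_euler('xyz',s['tool_rot']).as_matrix()
f=lambda X:R.T@(X-p)*1000
print('ball',f(ray_z(W,(408,196),.2815)),f(np.array([.6488,.0156,.2815])))
for z in(.285,.2925,.297): print('handle outer',z,f(ray_z(W,(314,160),z)))
print('attach rim',f(ray_z(W,(312,237),.3065)), 'rim far', f(ray_z(W,(313,245),.3065)))
# arm far point
print('arm', [f(ray_z(W,(160+u/2,v/2),z)) for u,v,z in((650,382,.2715),(780,372,.265))])
E
```

```text
ball [44.4834 38.2849  9.9668] [45.5902 40.6734  9.9658]
handle outer 0.285 [59.9521 -1.5027  6.458 ]
handle outer 0.2925 [60.8518 -1.5096 -1.0427]
handle outer 0.297 [61.3916 -1.5138 -5.5431]
attach rim [ 34.4075  -2.247  -15.0227] rim far [ 31.276   -1.8785 -15.0204]
arm [array([44.6333, 75.0863, 19.9641]), array([ 45.6859, 107.796 ,  26.461 ])]
```

Call:
move_arm(
  moves=[
    [-2,-10,0,0],
    [-5,-20,0,0],
    [-7,-30,0,0],
    [-9,-39,0,0],
    [-12,-49,-3,0],
    [-14,-58,-5,0],
    [-16,-68,-8,0],
    [-18,-76,-10,0],
    [-18,-76,-10,0],
    [-18,-76,-10,0],
  ],
)

```text
clock: 6.72
position: [0.5966, -0.0108, 0.282]
tool_rot: [-3.141, -0.0, -0.239]
force: [0.1, -0.1, -1.7]
grip_width: 0.0632
finger_force: 34.0
```

```bash
python3 - <<'E'
from h import *
import json
s=monitor.observe(); W=grab_frame('wrist'); S=grab_frame('scene');T=grab_frame('top')
for n,i in zip('wst',(W,S,T)): cv2.imwrite(f'pics/{n}4.png',i)
json.dump({k:list(s[k]) for k in('position','tool_rot')},open('s4.json','w'))
print(s['position'],s['tool_rot'],s['force'])
a=cv2.resize(W[60:300,180:480],(500,400)); b=cv2.resize(S[80:280,270:420],(300,400))
cv2.imwrite('pics/c4.png',np.hstack([a,b]))
E
```

```text
[ 0.59655587 -0.01075043  0.28197116] [-3.14126340e+00 -7.99418827e-05 -2.38942153e-01] [ 0.06107531 -0.07046429 -1.67400915]
```

View pics/c4.png

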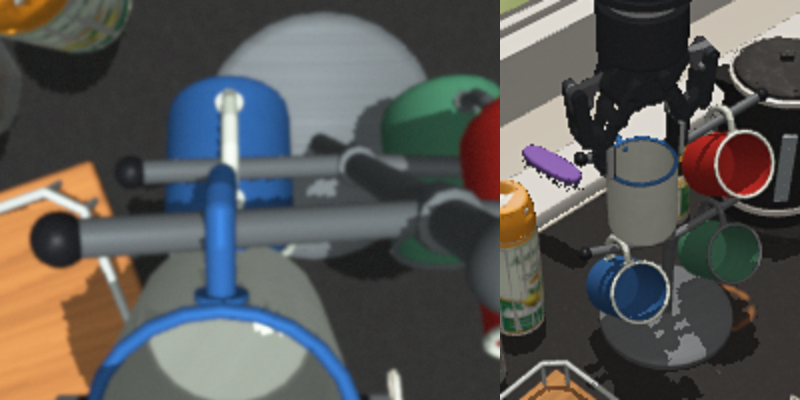

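The composite shows the rod threaded through the handle at about 62 mm from the post, with no contact force. Next I seat the handle at its bend with a light grip.

Call:
move_arm(
  moves=[
    [-2,0,-3,0],
    [-4,1,-6,0],
    [-4,1,-8,0],
    [-4,1,-10,0],
    [-4,1,-11,0],
    [-4,1,-11,0],
  ],
  newtons=20,
)

```text
clock: 7.62
position: [0.5925, -0.0101, 0.2709]
tool_rot: [-3.142, -0.0, -0.239]
force: [-0.2, 0.0, -2.9]
grip_width: 0.0631
finger_force: 34.0
```

Call:
move_arm(
  moves=[
    [0,0,-2,0],
    [0,0,-3,0],
    [0,0,-3,0],
    [0,0,-3,0],
  ],
  gripper=0.65,
  newtons=20,
)

```text
clock: 8.12
position: [0.5925, -0.0101, 0.2679]
tool_rot: [-3.142, -0.0, -0.239]
force: [1.2, -0.1, -1.8]
grip_width: 0.0632
finger_force: 34.0
```

Call:
move_arm(
  moves=[
    [0,0,-2,0],
    [0,0,-4,0],
    [0,0,-6,0],
    [0,0,-6,0],
  ],
)

```text
clock: 8.62
position: [0.5924, -0.0103, 0.2617]
tool_rot: [3.141, 0.0, -0.239]
force: [-1.1, -2.3, -0.7]
grip_width: 0.0628
finger_force: 22.2
```

```bash
cat > lean.py <<'E'
from h import *
from scipy.optimize import minimize
def mug_pts():
    a=np.linspace(0,2*np.pi,40); rim=np.c_[33*np.cos(a),33*np.sin(a),80+0*a]
    h=np.array([[33,0,72],[45,0,72],[52,0,71],[56,0,66],[57,0,58]])
    return np.vstack([rim,h,h])/1000
def run():
    s=monitor.observe(); p=np.array(s['position']); yaw=s['tool_rot'][2]
    V=[]
    for n in('wrist','scene','top'):
        im=grab_frame(n); cv2.imwrite(f'pics/L_{n}_{s["clock"]:.2f}.png',im)
        h=cv2.cvtColor(im,cv2.COLOR_BGR2HSV)
        m=cv2.inRange(h,(100,110,60),(118,255,255))
        V.append((cam(n,s),np.minimum(cv2.distanceTransform(255-m,cv2.DIST_L2,5),12)))
    P=mug_pts(); Z=Ro.from_euler('z',yaw).as_matrix(); G=np.array([0,0,.070])
    def cost(q,per=False):
        th,dx,dz,dy=np.radians(q[0]*10),*(np.array(q[1:])/1000*3)
        W=(Z@(Ro.from_euler('y',-th).as_matrix()@(P-G).T+np.array([[.001+dx],[dy],[.005+dz]]))).T+p
        o=[]
        for C,D in V[:]:
            uv=np.array([proj(C,w) for w in W]).round().astype(int)
            ok=(uv[:,0]>=0)&(uv[:,0]<640)&(uv[:,1]>=0)&(uv[:,1]<480)
            o.append(np.mean(np.where(ok,D[uv[:,1].clip(0,479),uv[:,0].clip(0,639)],6)))
        return o if per else sum(o)+.02*sum(np.square(q[1:]))
    best=min((minimize(cost,[t,0,dz,0],method='Nelder-Mead',options=dict(initial_simplex=np.array([[t,0,dz,0],[t+.5,0,dz,0],[t,1,dz,0],[t,0,dz+1,0],[t,0,dz,1.]]))) for t in range(0,7) for dz in(0,)),key=lambda r:r.fun)
    q=best.x; print('clock',s['clock'],'TCP',p.round(4),'lean',round(q[0]*10,1),'dx,dz,dy mm',(q[1:]*3).round(1),'cost',best.fun,np.round(cost(q,True),1))
run()
E
python3 lean.py
```

```text
clock 8.625 TCP [ 0.5924 -0.0103  0.2617] lean 12.4 dx,dz,dy mm [-1.9 -1.9  1. ] cost 11.85666304839319 [0.2 2.2 9.5]
```

Call:
move_arm(
  moves=[
    [0,0,-3,0],
    [1,0,-6,0],
    [2,0,-9,0],
    [3,-1,-12,0],
    [4,-1,-15,0],
    [4,-1,-15,0],
  ],
)

```text
clock: 9.52
position: [0.5966, -0.011, 0.2467]
tool_rot: [-3.141, 0.0, -0.239]
force: [-1.4, -0.7, -0.2]
grip_width: 0.055
finger_force: 0.0
```

```bash
python3 lean.py
```

```text
clock 9.525 TCP [ 0.5966 -0.011   0.2467] lean 82.1 dx,dz,dy mm [ 19.8 -26.3   9.5] cost 20.886977069990465 [6.2 2.6 9.5]
```

```bash
python3 - <<'E'
from h import *
s=monitor.observe();print(s['clock'],s['force'])
W=grab_frame('wrist');S=grab_frame('scene');T=grab_frame('top')
for n,i in zip('wst',(W,S,T)): cv2.imwrite(f'pics/{n}6.png',i)
a=cv2.resize(W[40:340,160:510],(400,343)); b=cv2.resize(S[90:290,265:430],(400,485)); 
c=np.zeros((600,800,3),np.uint8); c[:343,:400]=a; c[:485,400:]=b; c[343:600,:400]=cv2.resize(T[140:280,300:518],(400,257))
cv2.imwrite('pics/c6.png',c)
E
```

```text
9.675 [-0.30272347  0.80720493 -0.27301368]
```

View pics/c6.png

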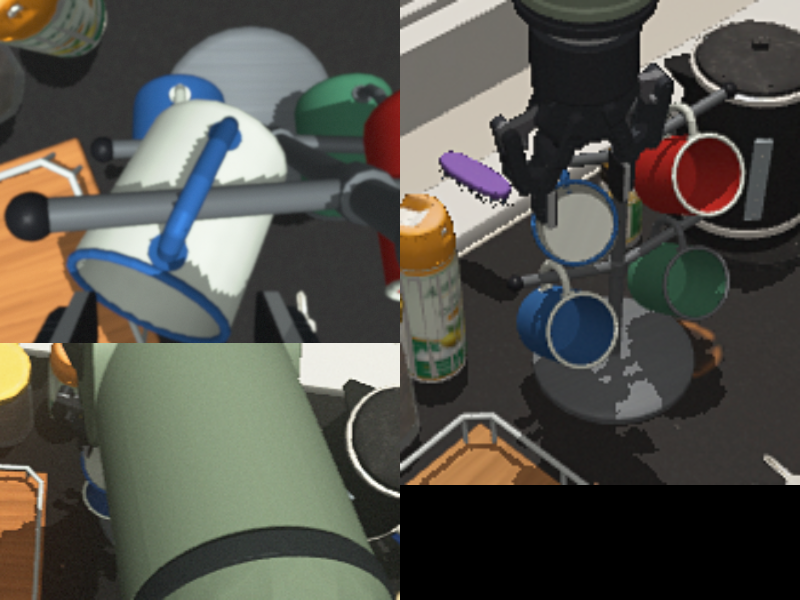

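The mug has slid out of the pads. The handle now hangs on the free arm, the mug leans with its mouth toward the robot, and it has turned somewhat about the vertical. The fingers straddle the mouth with no grip force, so I'll check whether it is still moving before backing away.

Call:
move_arm(
  moves=[
    [0,0,0,0],
    [0,0,0,0],
    [0,0,0,0],
    [0,0,0,0],
  ],
)

```text
clock: 10.32
position: [0.5965, -0.0111, 0.2469]
tool_rot: [-3.142, -0.0, -0.239]
force: [-0.1, 0.2, 0.3]
grip_width: 0.0555
finger_force: 0.0
```

```bash
cat > d.py <<'E'
from h import *
import sys
# blue handle/rim blobs in wrist view, white mug mask
def st(im):
    h=cv2.cvtColor(im,cv2.COLOR_BGR2HSV); m=cv2.inRange(h,(100,110,60),(118,255,255)); m[:,:200]=0
    n,l,s,c=cv2.connectedComponentsWithStats(m); i=[k for k in np.argsort(-s[1:,4])[:5]+1]
    return [(s[k][:5].tolist(),c[k].round(1).tolist()) for k in i if s[k][4]>150]
E
python3 - <<'E'
from d import *
W=grab_frame('wrist'); cv2.imwrite('pics/w7.png',W)
A=cv2.imread('pics/L_wrist_9.52.png');B=cv2.imread('pics/w6.png')
for i in(A,B,W): print(st(i))
print([float((cv2.absdiff(x,y).max(2)>40).sum()) for x,y in((A,B),(B,W))])
s=monitor.observe();print(s['clock'],s['force'],s['moment'],s['position'])
E
```

```text
[ WARN:0@0.718] global loadsave.cpp:275 findDecoder imread_('pics/L_wrist_9.52.png'): can't open/read file: check file path/integrity
Traceback (most recent call last):
  File "d.py", line 5, in st
    h=cv2.cvtColor(im,cv2.COLOR_BGR2HSV); m=cv2.inRange(h,(100,110,60),(118,255,255)); m[:,:200]=0
cv2.error: OpenCV(4.12.0) /io/opencv/modules/imgproc/src/color.cpp:199: error: (-215:Assertion failed) !_src.empty() in function 'cvtColor'
```

```bash
ls pics | tr '\n' ' '; python3 - <<'E'
from d import *
import glob
fs=sorted(glob.glob('pics/L_wrist_9*'))+['pics/w6.png','pics/w7.png']
I=[cv2.imread(f) for f in fs]
for i in I: print(st(i))
print([int((cv2.absdiff(x,y).max(2)>40).sum()) for x,y in zip(I,I[1:])])
E
```

```text
L_scene_8.62.png L_scene_9.53.png L_top_8.62.png L_top_9.53.png L_wrist_8.62.png L_wrist_9.53.png c4.png c6.png s2.png s3.png s4.png s6.png scc.png scc2.png scene0.png t3.png t4.png t6.png top0.png topc.png w1.png w3.png w3c.png w4.png w6.png w7.png [([226, 101, 142, 185, 4996], [324.1, 202.6]), ([441, 341, 30, 25, 259], [457.5, 353.0])]
[([219, 143, 152, 200, 5389], [314.4, 247.4]), ([276, 105, 80, 57, 1803], [304.7, 126.0]), ([441, 341, 30, 25, 265], [457.3, 353.0])]
[([230, 137, 151, 202, 5362], [320.7, 247.7]), ([276, 105, 79, 57, 1510], [305.5, 122.8]), ([441, 341, 30, 25, 266], [457.3, 352.9])]
[30993, 7558]
```

```bash
cat > fit.py <<'E'
from h import *
from scipy.optimize import minimize
P=lambda: np.vstack([np.c_[33*np.cos(a),33*np.sin(a),80+0*a] for a in[np.linspace(0,2*np.pi,40)]]+[np.array([[33,0,72],[40,0,72],[46,0,72],[52,0,71.],[56,0,66],[57,0,58],[57,0,50]])]*3)
def run(wf,sf,s):
    V=[]
    for n,i in(('wrist',wf),('scene',sf)):
        h=cv2.cvtColor(i,cv2.COLOR_BGR2HSV); m=cv2.inRange(h,(100,110,60),(118,255,255))
        V.append((cam(n,s),np.minimum(cv2.distanceTransform(255-m,cv2.DIST_L2,5),15)))
    y=np.array([.237,.972,.268]);o=np.array([.6255,-.080,.255]); pts=P(); B=np.array([56,0,70.])
    def pose(q):
        R=Ro.from_euler('ZYX',[-.239+q[0]*.2,-(56+q[1]*10)*np.pi/180,q[2]*.2]).as_matrix()
        return R, o+y*(.060+.01*q[3])+np.array([q[4]*.004*.97,-q[4]*.004*.24,.0085+.003*q[5]])
    def cost(q,per=0):
        R,b=pose(q); W=(R@(pts-B).T/1000).T+b; o_=[]
        for C,D in V:
            uv=np.array([proj(C,w) for w in W]).round().astype(int).clip(0,[639,479]); o_.append(D[uv[:,1],uv[:,0]].mean())
        return o_ if per else o_[0]+o_[1]+.03*np.sum(np.square(q[2:]))+.02*np.sum(np.square(q[:2]))
    r=min((minimize(cost,[a,b,0,c,0,0],method='Nelder-Mead',options=dict(maxiter=3000,initial_simplex=np.array([a,b,0,c,0,0])+np.vstack([np.zeros(6),np.eye(6)]))) for a in(-2,-1,0,1,2) for b in(0,-2) for c in(-1,1)),key=lambda r:r.fun)
    q=r.x;print('yaw rel',q[0]*.2,'lean',56+q[1]*10,'roll',q[2]*.2,'y on arm',60+10*q[3],'bend dx,dz',q[4]*4,q[5]*3,'costs',np.round(cost(q,1),2))
    return pose(q)
if __name__=='__main__':
    np.set_printoptions(precision=1,suppress=True)
    s=monitor.observe();Sc=grab_frame('scene');W=grab_frame('wrist');s['position']=np.array(s['position'])
    R,b=run(W,Sc,s)
    T=Ro.from_euler('xyz',s['tool_rot']).as_matrix()
    for y in(-28,28,-40,40):
        for x in(-11,11):
            for z in(14,-20): 
                X=T@np.array([x,y,z])/1000+s['position']; m=R.T@(X-b)*1000+[56,0,70]
                print((x,y,z),m,'r',round(float(np.hypot(*m[:2])),1))
E
python3 fit.py
```

```text
yaw rel -0.30416235034555295 lean 55.02824102173947 roll 0.008228756784290884 y on arm 56.94145521422849 bend dx,dz 0.1777434015566896 1.9976913513373198 costs [0.3 1.6]
(-11, -28, 14) [-19.   13.2  93.6] r 23.1
(-11, -28, -20) [  8.8  13.3 113.1] r 16.0
(11, -28, 14) [-7.  19.6 76.4] r 20.8
(11, -28, -20) [20.9 19.8 95.8] r 28.7
(-11, 28, 14) [ -9.4 -40.4  80.3] r 41.5
(-11, 28, -20) [ 18.4 -40.2  99.8] r 44.2
(11, 28, 14) [  2.6 -33.9  63.1] r 34.0
(11, 28, -20) [ 30.5 -33.8  82.6] r 45.5
(-11, -40, 14) [-21.1  24.6  96.5] r 32.4
(-11, -40, -20) [  6.8  24.8 116. ] r 25.7
(11, -40, 14) [-9.  31.1 79.2] r 32.4
(11, -40, -20) [18.8 31.2 98.7] r 36.5
(-11, 40, 14) [ -7.4 -51.8  77.5] r 52.4
(-11, 40, -20) [ 20.5 -51.7  97. ] r 55.6
(11, 40, 14) [  4.7 -45.4  60.2] r 45.6
(11, 40, -20) [ 32.5 -45.2  79.7] r 55.7
```

The fit says the mug hangs freely, leaning 55°, 57 mm out on the arm. I'll back out along the mug's axis.

Call:
move_arm(
  moves=[
    [-3,2,3,0],
    [-7,4,6,0],
    [-14,8,11,0],
    [-21,12,17,0],
    [-28,17,23,0],
    [-42,25,35,0],
    [-60,30,55,0],
    [-80,30,90,0],
    [-100,30,120,0],
    [-120,30,140,0],
    [-140,30,150,0],
    [-140,30,150,0],
  ],
)

```text
clock: 11.98
position: [0.4554, 0.0193, 0.3984]
tool_rot: [-3.141, -0.003, -0.239]
force: [0.8, -0.2, 0.5]
grip_width: 0.0556
finger_force: 0.0
```

Call:
move_arm(
  moves=[
    [0,0,0,0],
    [0,0,0,0],
    [0,0,0,0],
    [0,0,0,0],
    [0,0,0,0],
    [0,0,0,0],
    [0,0,0,0],
    [0,0,0,0],
    [0,0,0,0],
    [0,0,0,0],
    [0,0,0,0],
    [0,0,0,0],
  ],
)

```text
clock: 13.48
position: [0.4565, 0.0189, 0.3969]
tool_rot: [-3.142, -0.0, -0.239]
force: [0.6, 0.2, -0.7]
grip_width: 0.0553
finger_force: 0.0
```

```bash
python3 - <<'E'
from fit import *
s=monitor.observe();S1=grab_frame('scene');W=grab_frame('wrist');T=grab_frame('top')
cv2.imwrite('pics/s9.png',S1);cv2.imwrite('pics/t9.png',T);cv2.imwrite('pics/w9.png',W)
print(s['clock'],s['position'],s['force'])
run(W,S1,s)
# foot/post/tray shift vs start in the scene view
S0=cv2.imread('pics/scene0.png')
for nm,(x,y,w,h) in dict(post=(345,126,25,30),foot=(335,240,60,28),tray=(320,270,55,60),box=(205,300,85,80),blue=(318,200,36,45),red=(365,140,42,40)).items():
    t=S0[y:y+h,x:x+w];r=cv2.matchTemplate(S1[y-12:y+h+12,x-12:x+w+12],t,cv2.TM_CCOEFF_NORMED);_,v,_,l=cv2.minMaxLoc(r);print(nm,l[0]-12,l[1]-12,round(v,3))
E
```

```text
13.475 [0.45647549 0.01888028 0.39689984] [ 0.57426876  0.22651252 -0.71368248]
yaw rel -0.5539076098300824 lean 42.17490639534307 roll 0.22458047738840714 y on arm 43.72182463559964 bend dx,dz 2.1300325747474447 -1.2813563392285603 costs [4.58 0.88]
post 0 0 0.55
foot 0 0 0.979
tray 0 0 0.992
box 0 0 0.95
blue 0 0 0.898
red 0 0 0.798
```

Foot, tray and the hung mugs have not shifted. I'll check that the hung mug is still before handing in.

Call:
move_arm(
  moves=[
    [0,0,0,0],
    [0,0,0,0],
    [0,0,0,0],
    [0,0,0,0],
    [0,0,0,0],
    [0,0,0,0],
    [0,0,0,0],
    [0,0,0,0],
  ],
)

```text
clock: 14.62
position: [0.4565, 0.0189, 0.3969]
tool_rot: [3.142, 0.0, -0.239]
force: [-0.2, 0.2, 0.2]
grip_width: 0.0557
finger_force: 0.0
```

```bash
python3 - <<'E'
from fit import *
s=monitor.observe();S1=grab_frame('scene');W=grab_frame('wrist')
print(s['clock'])
for a,b in((S1,'s9'),(W,'w9')): print(b,int((cv2.absdiff(a,cv2.imread(f'pics/{b}.png')).max(2)>40).sum()))
for n,i in(('scene',S1),('wrist',W)):
    h=cv2.cvtColor(i,cv2.COLOR_BGR2HSV); m=cv2.inRange(h,(100,110,60),(118,255,255))
    k,l,st,c=cv2.connectedComponentsWithStats(m); print(n,[st[j].tolist() for j in range(1,k) if st[j][4]>60])
C=cam('scene');Wc=cam('wrist',s)
for y in(-.304,0):
    R=Ro.from_euler('ZYX',[-.239+y,-55*np.pi/180,0]).as_matrix();b=np.array([.639,-.0247,.2805])
    w=(R@(P()-[56,0,70]).T/1000).T+b
    for c in(C,Wc):
        uv=np.array([proj(c,q) for q in w]);print(y,uv[:40].min(0).round(),uv[:40].max(0).round(),uv[-3].round())
cv2.imwrite('pics/fin.png',W)
E
```

```text
14.625
s9 54
w9 802
scene [[319, 150, 35, 51, 240], [313, 208, 19, 26, 289], [327, 214, 26, 26, 517], [442, 292, 23, 10, 184], [212, 304, 75, 64, 1635]]
wrist [[253, 0, 92, 63, 1342], [37, 108, 103, 118, 3912], [408, 195, 33, 28, 532]]
-0.304 [317. 165.] [351. 200.] [330. 152.]
-0.304 [252. -42.] [344.  44.] [317. -94.]
0 [324. 164.] [356. 199.] [329. 153.]
0 [267. -37.] [362.  44.] [315. -94.]
```

```bash
python3 -c "
from workcell import bot
print(bot.job_done())"
```

```text
the job is handed in; nothing more can be done
None
```

The mug hangs still on the free arm by its handle, with the tray and mug tree unmoved and the robot clear, handed in at about 14.6 s; it was not eased all the way down, though: it slipped from the pads at between about 12° and 30° of lean and swung the rest of the way to about 55°.

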